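Hold the third bar clamp level over a panel glue-up

TASK

Three glued boards lie on the bench in two clamps, and the third clamp goes over the top: pick the loose clamp up by its bar at its balance point, keeping it level and jaws down, and bring it across the boards midway between the other two, its jaws straddling the two long edges and its bar a finger's breadth (about 15 mm) clear above the wood. Finish there, still holding it level and still, touching nothing of the glue-up, so that I can turn its handle. Do not bump the glue-up or tip the clamp over on the way, and leave the bottle, tape measure, mallet and plane where they are.

Things in the scene. Friction and masses are not known exactly. Their poses are not given: they have to be found in the camera images.
- clamp: Loose bar clamp, 0.69 kg, standing on its two red jaws' flat tips, bar up. Origin: under mid-bar at tip level; x along the bar towards the sliding jaw and handle, z up to the bar. Fixed jaw: x -190 to -160, 36 wide, z 0 to 88. Sliding jaw: 32 thick, 36 wide, z 0 to 92; behind it a black handle, diameter 28, axis z 25, ends 132 past that jaw's inner face. Handle side heavier.
- bar_mid (a point): Middle of the loose clamp's aluminium bar, 64 mm above the jaw tips (x 0, y 0, z 64 in the clamp's frame, same axes). Bar 380 long, 12 wide, 28 tall (z 50 to 78), its sides free for a pinch from above. Not the balance point: with joint slide at s mm, the clamp balances 33 + 0.52 s mm from here towards the sliding jaw, give or take 5; always bare bar, about 35 or more short of that jaw.
- slide (a joint): Where the loose clamp's sliding jaw stands on its bar, m, 0 to 0.06, growing away from the fixed jaw. Its inner face is at x = 70 mm + this in the clamp's frame, so the jaws stand 230 to 290 mm apart. It is stiff (about 40 N to shift) and need not be moved.
- fixed_face (a point): Point on the loose clamp: the fixed jaw's inner face where it meets the bar's underside (x -160, y 0, z 50 mm in the clamp's frame). Axes as the clamp's.
- slide_face (a point): Point on the loose clamp: the sliding jaw's inner face where it meets the bar's underside (x 70 mm + joint value, y 0, z 50 mm in the clamp's frame). Axes as the clamp's.
- glueup: Fixed glue-up: three brown boards edge to edge (middle one darker), 180 (x) by 300 (y), 20 thick, 40 to 60 above the bench, on two clamps lying jaws up along x at y -100 and 100. Their red jaws, 36 wide, grip the long edges at x -90 and 90, reach out to x 122 either way and 90 above the bench; handles, axis 65 up, end at x 222 (y -100) and x -222 (y 100). Origin: bench level, mid-boards.
- boards_mid (a point): Middle of the boards' upper face, 60 mm above the bench, midway between the two clamps below. Axes as the glue-up's: x across the boards (the way the third clamp must lie, either way round), y along them, z up.
- glue_bottle: White bottle of glue, 54 diameter, 150 tall, upright; origin at the centre of its base. Leave alone.
- tape: Yellow and black tape measure, 66 x 36 x 65 tall; origin at the centre of its underside. Leave alone.
- mallet: Round wooden carver's mallet standing on its head, 84 diameter, 245 tall; origin at the centre of its underside. Leave alone.
- plane: Small block plane, 165 x 44, 56 tall; origin at the centre of its sole. Leave alone.

How it is judged:
On the way:
1. the clamp is lifted by the fingers, close to level, higher than the boards (height (world z) of clamp above 0.062 m and contact force between clamp and the fingers above 2 N and angle between clamp's own z axis and vertical below 0.12 rad), for 0.2 s.
At the end, for the whole second after the job is handed in: Held by the fingers within about 20 mm of its balance point, still, level within 4 degrees; jaws 2 mm or more outside both long edges and within 20 mm of the midway line; bar underside 4 to 28 mm above the boards at both jaws; not touching the glue-up (((x of fixed_face in the frame of boards_mid below -0.092 m and x of slide_face in the frame of boards_mid above 0.092 m) or (x of slide_face in the frame of boards_mid below -0.092 m and x of fixed_face in the frame of boards_mid above 0.092 m)) and y of fixed_face in the frame of boards_mid between -0.02 and 0.02 m and y of slide_face in the frame of boards_mid between -0.02 and 0.02 m and z of fixed_face in the frame of boards_mid between 0.004 and 0.028 m and z of slide_face in the frame of boards_mid between 0.004 and 0.028 m and angle between clamp's own z axis and vertical below 0.07 rad and contact force between clamp and the fingers above 2 N and contact force between each of clamp, the fingers and glueup below 0.3 N and linear speed of clamp below 0.02 m/s and ((value of joint slide between -0.01 and 0.02 m and x of the grasp point in the frame of clamp between 0.0132 and 0.0632 m) or (value of joint slide between 0.02 and 0.04 m and x of the grasp point in the frame of clamp between 0.0237 and 0.0737 m) or (value of joint slide between 0.04 and 0.07 m and x of the grasp point in the frame of clamp between 0.0341 and 0.0841 m))); the arm keeps its last pose, push and grip.
It fails at once if the clamp bumps the glue-up (over 4 N) (contact force between clamp and glueup above 4 N).
It fails at once if the robot bumps the glue-up (over 4 N) (contact force between any of the fingers, the arm and glueup above 4 N).
It fails at once if the clamp is tipped over (angle between clamp's own z axis and vertical above 0.5 rad).
It fails at once if the clamp hangs far from level (over 0.25 rad) while lifted (height (world z) of bar_mid above 0.1 m and angle between clamp's own z axis and vertical above 0.25 rad).
It fails at once if a bystander is moved more than 30 mm or tipped over (distance of any of glue_bottle, tape, mallet, plane from where it was at the start of the episode above 0.03 m or angle between any of glue_bottle, mallet's own z axis and vertical above 0.3 rad).
It also fails if it takes over 45 s, if anything falls off the work surface, if the arm or the gripper's body presses on something with over 40 N, if the wrist force passes 120 N, or if a joint passes its speed limit or range.

ROBOT

A 6-joint arm with a two-finger parallel gripper is mounted at the origin on the work surface. World frame = base frame: x ahead of the robot, y to its left, z up, the work surface at z = 0. Lengths are in m, angles in rad, forces in N, time in s.
With the tool pointing down it reaches from about 0.325 to 0.85 m from the base axis. Payload 4.4 kg.
Tool frame: the origin (TCP) lies midway between the tips of the shut fingers; the grasp point (between the pads) lies 19 mm behind it; z points along the fingers, y is the line along which they close (so a half turn about z gives the same grasp; the last joint's range is limited). The gripper opens to 94 mm and grips with 3 to 60 N. Pads are 16 mm wide; open, the fingers measure 119 mm over their backs; the gripper's body (75 mm by 177 mm) begins 78 mm behind the grasp point.
Start: joints at [-1.385, 0.207, 1.542, -0, 1.393, -0.15], TCP at [0.189, -0.543, 0.205] pointing down, gripper open.
Joint ranges: [-2.73, 2.73], [-0.86, 2.22], [0.23, 2.46], [-1.11, 4.25], [0.08, 2.63], [-2.82, 2.82]. Speed limits (rad/s): [2.79, 2.79, 3.14, 3.14, 3.14, 3.14].

INTERFACE

Orientations are given as a unit quaternion [x, y, z, w].
In Python, from cell import bot, solver, optics gives the robot as it stands. Calls block until the motion is done:
- bot.goto(position, orientation): joint-space move of the TCP to a pose.
- bot.move_linear(position, ori=None, vel=0.15, guard=None): straight line of the TCP; ori=None keeps the orientation; vel is the mean speed in m/s. With guard (N) it stops when the force on the tool has changed by that much, and returns True; else False.
- bot.goto_joints(angles): joint-space move.
- bot.grip(opening): finger opening in m; the grip force is fixed at half the most; returns when the fingers have stopped.
- bot.wait(seconds).
- solver.inverse_kinematics(position, orientation): joint angles nearest the present ones, or None.
- bot.observe(): the state.
- optics.snapshot(name): name is "scene" or "top" or "wrist"; returns a dict with "color" (400x640x3 uint8, red, green, blue), "K" (3x3 intrinsics, pixels), "view" (4x4, takes a point from world to camera coordinates). Camera axes: x right, y down, z forward; pixel columns grow to the right and rows downward; lengths in m; the calibration is good to about 2 mm. A picture is of the moment at which its call begins. There is no depth.
A pose or a line that the arm cannot do raises bot.Unreachable and nothing moves.
- bot.finish_job(): hands the job in; it is judged then, once.
The state is a dict: "time": time; "joint_pos": joint angles; "dq": joint speeds; "effort": joint torques, N m; "tcp_pos": TCP position; "eef_rot": TCP orientation; "wrist_force": force on the tool from outside, world axes, zero at the start; "torque": the same for the moment, N m; "opening": finger opening in m; "grip_force": force on a finger pad.
Only numpy, scipy, OpenCV 4.12 (cv2) and the standard library are available. Lean on these libraries where they do the work, as an engineer would, in place of code of your own. Each camera call takes 0.05 s, during which the arm holds its last target. There are 200 camera calls.

## Working session

There is one attempt and no reset: what is moved stays moved. The work goes in short steps, each a Python script; the robot and the scene stay as the last script left them, time stands still between calls to the robot, and variables do not carry over. Pictures are saved under pics/ and viewed, at most 10 in all, crops included, and the job is handed in when it is done.

```bash
mkdir -p pics
python3 - <<'E'
from cell import bot,solver,optics
import cv2,numpy as np
for n in ("scene","top"):
    s=optics.snapshot(n); cv2.imwrite(f"pics/{n}0.png",s["color"][:,:,::-1]); print(n,s["K"].round(1).tolist(),s["view"].round(4).tolist())
print(bot.observe())
E
```

```text
scene [[365.1, 0.0, 319.2], [0.0, 365.1, 198.3], [0.0, 0.0, 1.0]] [[-0.6485, 0.7612, 0.0018, 0.3567], [0.6459, 0.5515, -0.528, -0.32], [-0.4029, -0.3412, -0.8493, 1.4102], [0.0, 0.0, 0.0, 1.0]]
top [[445.2, 0.0, 313.8], [0.0, 445.2, 211.8], [0.0, 0.0, 1.0]] [[0.0086, -1.0, -0.0026, 0.0015], [-0.9986, -0.0084, -0.0516, 0.556], [0.0515, 0.0031, -0.9987, 1.5309], [0.0, 0.0, 0.0, 1.0]]
{'time': 0.1, 'joint_pos': array([-1.38548847e+00,  2.07333142e-01,  1.54276507e+00, -3.74096778e-05,
        1.39349000e+00, -1.50492766e-01]), 'dq': array([ 0.00199466, -0.00220633, -0.00430521, -0.00085718, -0.00155165,
       -0.00194409]), 'effort': array([-5.30987018e-04, -3.71861780e+01, -2.82292807e+01,  6.99768984e-02,
        3.11883073e-02, -5.69234089e-05]), 'tcp_pos': array([ 0.1893264 , -0.54218785,  0.20442967]), 'eef_rot': array([ 9.85936779e-01,  1.67115745e-01, -3.57734872e-05, -9.97306155e-04]), 'wrist_force': array([0.48894642, 0.54264057, 0.10692996]), 'torque': array([ 0.00020621,  0.05777452, -0.06777278]), 'grip_force': 0.0, 'opening': 0.09414501641064639}
```

View pics/top0.png

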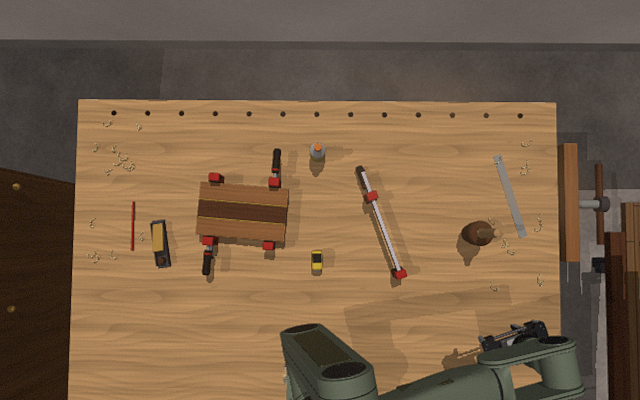

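View pics/scene0.png

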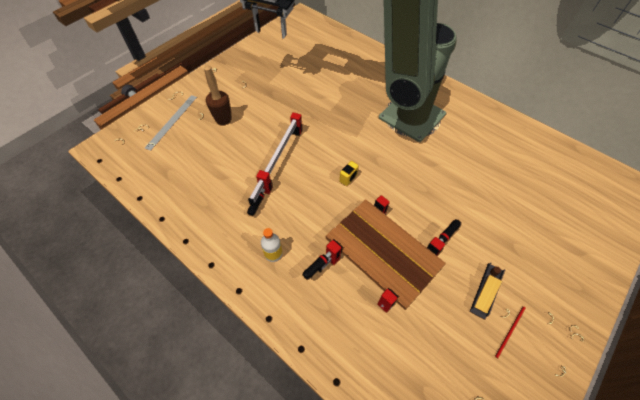

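The top view shows the loose clamp running from (400,274), the fixed jaw, to (360,168), the handle. The boards are at about (197–288, 182–243). I'll zoom in to get precise pixels.

Run:
```python
import cv2
a=cv2.imread("pics/top0.png"); cv2.imwrite("pics/t1.png",cv2.resize(a[140:290,185:415],None,fx=3.4,fy=3.4,interpolation=2)) 
a=cv2.imread("pics/scene0.png"); cv2.imwrite("pics/s1.png",cv2.resize(a[105:315,235:465],None,fx=2.8,fy=2.8,interpolation=2))
```

```text
(no output)
```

View pics/t1.png

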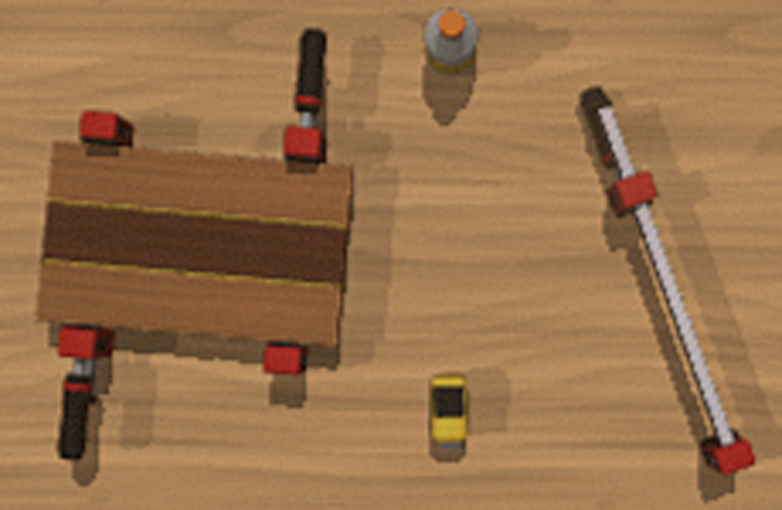

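View pics/s1.png

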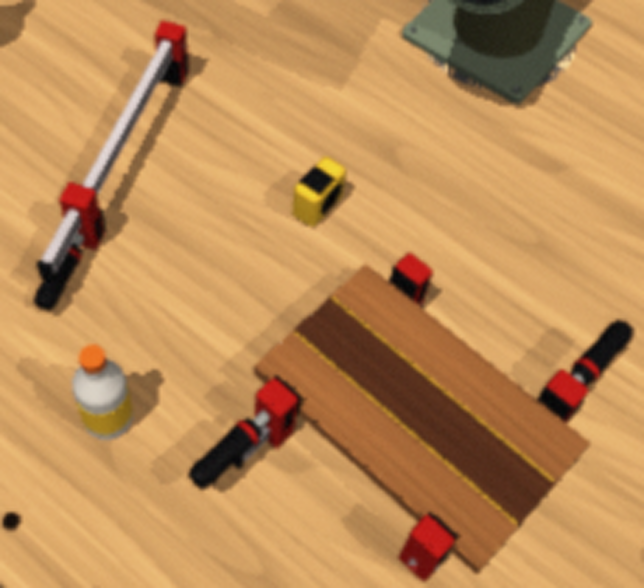

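The crops show the board corners at (53,143), (353,167), (338,347) and (38,318) in the top crop. The clamp's jaw tops are at (735,455) and (635,190), with the bar end at (603,110). The handle points away from the robot. Next I'll fit both poses from the two views.

```bash
cat > fit.py <<'E'
from cell import optics
import numpy as np
from scipy.optimize import least_squares
V={n:optics.snapshot(n) for n in("top","scene")}
def proj(n,P):
    s=V[n]; q=(s["view"]@np.c_[P,np.ones(len(P))].T)[:3]; q=s["K"]@q; return (q[:2]/q[2]).T
def pix(n,c):
    o,f=((185,140),3.4) if n=="top" else ((235,105),2.8)
    return np.array(o)+(np.array(c)+.5)/f-.5
def world(p,P):
    c,s=np.cos(p[2]),np.sin(p[2]); P=np.array(P,float)
    return np.c_[P[:,0]*c-P[:,1]*s+p[0],P[:,0]*s+P[:,1]*c+p[1],P[:,2]]
def fit(model,obs,p0):
    r=least_squares(lambda p:np.concatenate([(proj(n,world(p,model(p)))-pix(n,c)).ravel() for n,c in obs.items()]),p0)
    return r.x,r.fun.reshape(-1,2).round(1).tolist()
B=[(.09,.15,.06),(.09,-.15,.06),(-.09,-.15,.06),(-.09,.15,.06)]
print(fit(lambda p:B,{"top":[(53,143),(353,167),(338,347),(38,318)],"scene":[(478,570),(257,370),(365,267),(588,443)]},[.5,.2,0]))
print(fit(lambda p:[(-.175,0,.088),(.086+p[3],0,.092),(.19,0,.078)],{"top":[(735,455),(635,190),(603,110)],"scene":[(172,33),(81,195),(48,265)]},[.5,-.2,.3,.03]))
E
python3 fit.py
```

```text
(array([ 0.55582691,  0.24932387, -0.07749394]), [[-0.2, -1.4], [-0.1, -0.9], [-0.5, -0.7], [-1.1, 0.2], [0.8, -0.2], [-1.7, -1.4], [0.1, -1.5], [0.9, -0.5]])
(array([ 0.5137921 , -0.21789035,  0.35973097,  0.01428891]), [[-0.5, 0.6], [-0.3, -0.1], [-0.9, -1.3], [-0.3, -1.6], [-0.3, -0.4], [-0.1, -0.3]])
```

```bash
cat > lib.py <<'E'
from cell import bot,solver,optics
import numpy as np,cv2
def quat(a): return [np.cos(a/2),np.sin(a/2),0,0]
def at(p,d,z): return [p[0]+d*np.cos(p[2]),p[1]+d*np.sin(p[2]),z]
C=[.5138,-.2179,.3597]; G=[.5558,.2493,-.0775]; S=.0143; D=.033+.52*S
E
python3 - <<'E'
from lib import *
bot.goto(at(C,D,.22),quat(C[2]))
s=optics.snapshot("wrist"); cv2.imwrite("pics/w1.png",s["color"][:,:,::-1])
def pr(P):
    q=s["K"]@(s["view"]@np.r_[P,1])[:3]; return (q[:2]/q[2]).round(0)
for x,z in((-.16,.088),(-.19,.088),(.07+S,.092),(.102+S,.092),(.19,.078),(0,.078)): print(x,pr(at(C,x,z)))
o=bot.observe(); print(o["time"],o["tcp_pos"],o["joint_pos"])
E
```

```text
-0.16 [313. 351.]
-0.19 [313. 372.]
0.08430000000000001 [313. 144.]
0.11629999999999999 [313. 110.]
0.19 [313.  30.]
0 [313. 220.]
2.0583 [ 0.55119675 -0.20477412  0.2199245 ] [-5.02646128e-01  2.23216987e-01  1.49123014e+00 -3.21973108e-04
  1.42725256e+00  7.10191141e-01]
```

View pics/w1.png

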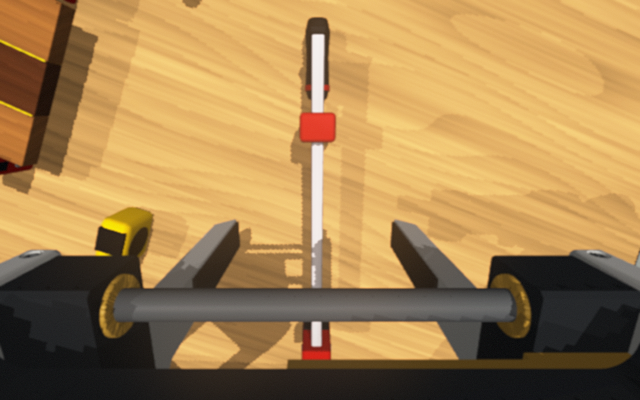

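The wrist view shows the bar at column 318 against the predicted 313, about 4 mm to the right. Yaw and the sliding jaw (rows 112–143) agree with the fit. I'll correct the lateral offset, grip and test-lift.

```bash
sed -i 's/^C=.*/C=[.5152,-.2214,.3597]; G=[.5558,.2493,-.0775]; S=.0148; D=.033+.52*S/' lib.py
python3 - <<'E'
from lib import *
q=quat(C[2])
bot.move_linear(at(C,D,.12),q,vel=.15)
print("guard",bot.move_linear(at(C,D,.050),vel=.06,guard=15))
bot.grip(0.0); o=bot.observe(); print(o["opening"],o["grip_force"],o["tcp_pos"],o["wrist_force"])
bot.move_linear(at(C,D,.075),vel=.05); bot.wait(.3)
s=optics.snapshot("scene"); cv2.imwrite("pics/s2.png",cv2.resize(s["color"][85:245,225:385,::-1],None,fx=3.6,fy=3.6,interpolation=2))
o=bot.observe(); print(o["time"],o["opening"],o["grip_force"],o["tcp_pos"],o["wrist_force"],o["torque"])
E
```

```text
guard False
0.011802896802655567 29.99675989151001 [ 0.55323174 -0.20690919  0.04994854] [-0.41634326  0.42547279 -0.04802861]
6.4167 0.011613084196771156 29.99658554792404 [ 0.55311731 -0.20696804  0.07471282] [-0.14060894 -0.44518284 -6.61553885] [-0.03878496 -0.03841177 -0.0106018 ]
```

View pics/s2.png

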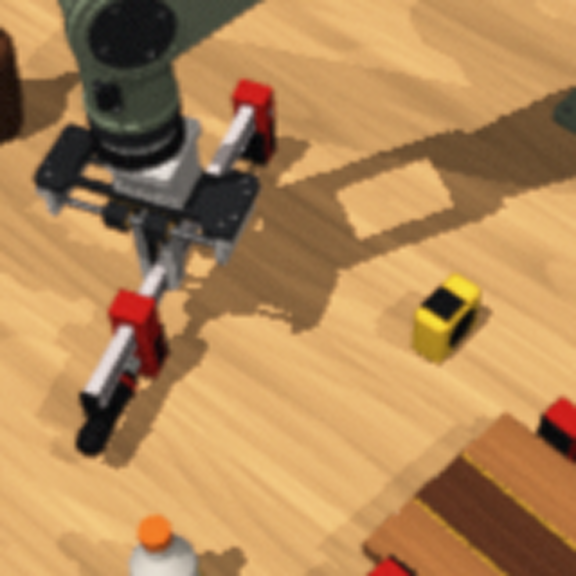

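The clamp is clear of the bench, looks level, and the wrist carries its full weight. Now I'll lift high, cross over, and hover above the boards to check.

Run:
```python
from lib import *
d=D+.160-(.230+S)/2   # grasp from the mid-jaw point
bot.move_linear(at(C,D,.245),vel=.12)
bot.move_linear(at(G,d,.245),quat(G[2]),vel=.13)
bot.move_linear(at(G,d,.165),vel=.08); bot.wait(.3)
a=optics.snapshot("top")["color"][140:290,165:345,::-1]; b=optics.snapshot("scene")["color"][155:305,285:465,::-1]
cv2.imwrite("pics/p3.png",cv2.resize(np.hstack([a,b]),None,fx=2.2,fy=2.2,interpolation=2))
s=optics.snapshot("wrist"); cv2.imwrite("pics/w3.png",s["color"][:,:,::-1])
o=bot.observe(); print(o["time"],o["opening"],o["tcp_pos"],o["wrist_force"],o["torque"])
def pr(P):
    q=s["K"]@(s["view"]@np.r_[P,1])[:3]; return (q[:2]/q[2]).round(0)
for x,y in((.09,.15),(.09,-.15),(-.09,-.15),(-.09,.15),(.09,0)):
    c,n=np.cos(G[2]),np.sin(G[2]); print(x,y,pr([G[0]+x*c-y*n,G[1]+x*n+y*c,.06]))
```

```text
13.25 0.0118690640803087 [0.6338957  0.24325318 0.16513026] [ 0.04255054  0.18725942 -7.07123434] [ 0.00172459  0.02639495 -0.00175412]
0.09 0.15 [155. 182.]
0.09 -0.15 [473. 182.]
-0.09 -0.15 [452. 345.]
-0.09 0.15 [175. 345.]
0.09 0 [314. 182.]
```

View pics/p3.png

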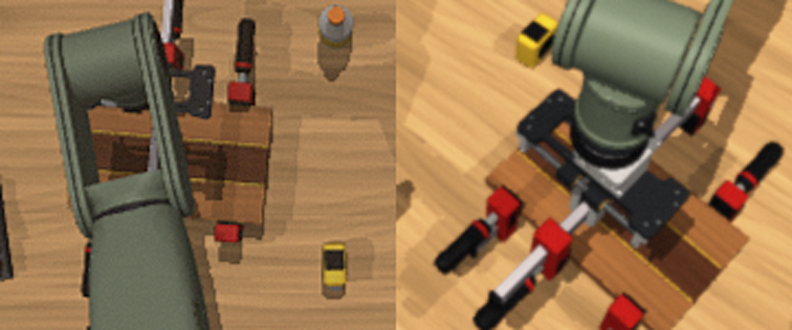

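View pics/w3.png

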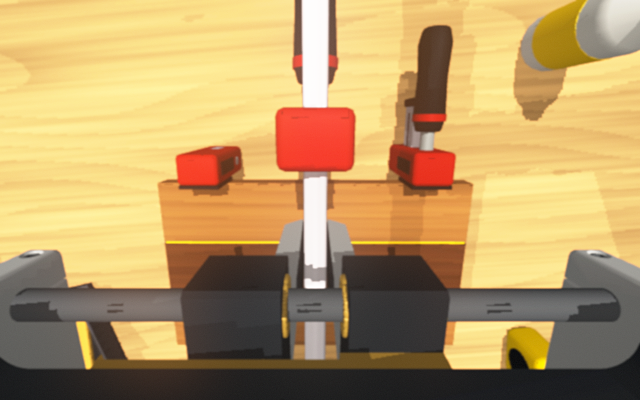

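The wrist view shows the board corners where the fit predicts, (159,181) and (472,181). The clamp is centred between the glue-up's jaws. I'll check its pitch from the sliding jaw's outline at rows 108–171 and columns 277–354.

Run:
```python
from lib import *
from scipy.optimize import least_squares
s=optics.snapshot("wrist"); o=bot.observe(); t=o["tcp_pos"]
R=np.array([[np.cos(G[2]),-np.sin(G[2])],[np.sin(G[2]),np.cos(G[2])]])
def pr(P):
    q=s["K"]@(s["view"]@np.r_[P,1])[:3]; return (q[:2]/q[2])
def corners(p):  # pitch up towards handle, slip of x, roll
    out=[]
    for X in(.07+S,.102+S):
        for y in(.018,-.018):
            x,z=X-D+p[1],.042+p[2]; c,n=np.cos(p[0]),np.sin(p[0])
            xy=R@[x*c-z*n,y]; out.append(pr([t[0]+xy[0],t[1]+xy[1],t[2]+x*n+z*c]))
    return np.array(out)
print(corners([0,0,0]).round(0).tolist(), corners([.07,0,0]).round(0).tolist())
```

```text
[[273.0, 176.0], [352.0, 176.0], [270.0, 102.0], [355.0, 102.0]] [[272.0, 184.0], [353.0, 184.0], [269.0, 110.0], [356.0, 110.0]]
```

The outline's mean row is 139.5, against 139 predicted for a level clamp, so I'll descend.

Run:
```python
from lib import *
d=D+.160-(.230+S)/2
print(bot.move_linear(at(G,d,.0755),vel=.04,guard=3)); bot.wait(.8)
s=optics.snapshot("scene"); cv2.imwrite("pics/s4.png",cv2.resize(s["color"][155:325,275:475,::-1],None,fx=3.5,fy=3.5,interpolation=2))
o=bot.observe(); print(o["time"],o["tcp_pos"],o["wrist_force"],o["torque"],o["opening"])
```

```text
False
16.5333 [0.63386936 0.24323165 0.07548578] [ 0.07179315 -0.41277647 -7.07593172] [ 0.06271312  0.0565045  -0.04792978] 0.011841212596802908
```

View pics/s4.png

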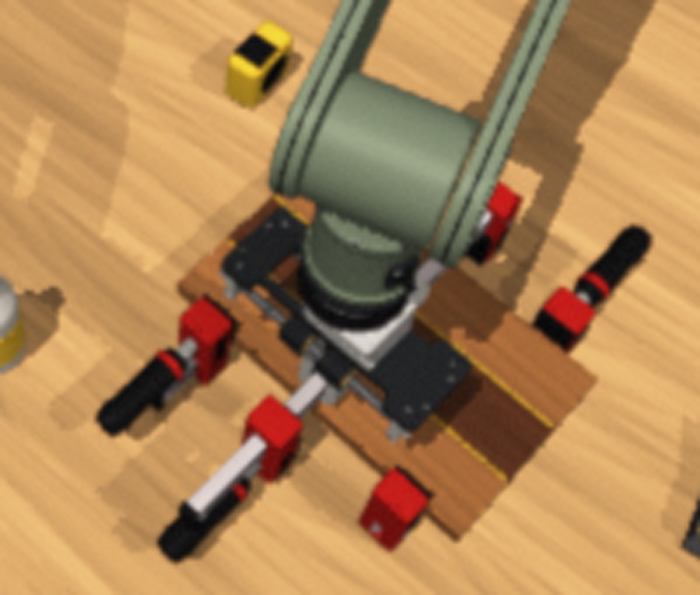

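The clamp straddles the boards midway between the other two, with the sliding jaw at (272,435) outside the near edge and the fixed jaw at (500,225) beyond the far edge. The force on the wrist is just the clamp's weight.

```bash
python3 -c "
from cell import bot
print(bot.finish_job())"
```

```text
the job is handed in; nothing more can be done
None
```

I handed the job in with the third clamp held level across the boards, midway between the other two; by my measurements its bar is about 15 mm above the wood and it touches nothing, but no verdict came back.

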